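# Roll the coffee tin to its place in the tin tray

### The job

Make room in the bamboo tin tray: with your fingertips on top of the longer tin, roll it along the tray towards the shorter tin until it stands still, centred on the line between the two steel clips on the rails, and then let go of it. It must turn as it goes instead of sliding; keep your fingers on its upper half, and never pinch or lift it. Do not shift the shorter tin or anything else on the shelf.

Things in the scene. Friction and masses are not known exactly. Their poses are not given: they have to be found in the camera images.
- tin: longer closed steel tin with a paper band, lying on its side across the tray: 110 mm long, 0.35 to 0.65 kg; a rim 12 mm wide, 90 mm in diameter, at each end carries it; the body between is 87 mm in diameter, its top 96.5 mm above the shelf. Origin at its middle, 53 mm up; y is its long axis, x and z turn as it rolls. Starts 105 to 190 mm from the mark; let go under 50 mm/s it coasts below 10 mm
- tin_seam (a point): point on the tin's dark side seam, at mid-length on the body's surface (43.5 mm from the axis); it is on top at the start and turns with the tin. Fingertips do not slip easily on the steel (friction coefficient 0.5 or more)
- tray: fixed bamboo tray lying on the shelf, a level lane 430 mm long and 126 mm wide inside, floor 8 mm above the shelf, side rails 10 mm thick and 20 mm high, end boards 30 mm high. Origin on the shelf under its centre; x runs along the lane, y across it, z up. The two tins lie near opposite ends, the longer one at either end
- marker: parking mark fixed on the tray: two dark steel clips, one on each rail opposite each other, 16 mm wide with a 4 mm blade rising to 38 mm above the shelf, and a 3 mm line across the lane floor between them. Origin on the shelf under the middle of that line; axes as the tray's
- tin2: bystander: the shorter steel tin, 80 mm long, rims 90 mm in diameter, lying across the tray near the end opposite the longer tin. Origin at its middle, 53 mm above the shelf
- dripper: bystander: white ceramic pour-over dripper, 116 mm wide, 76 mm tall, beyond the tray; origin at the centre of its underside
- carafe: bystander: empty glass carafe, 116 mm wide, 130 mm tall, beyond the tray; origin at the centre of its underside
- canister: bystander: red plastic canister with closed lid, 106 mm wide, 152 mm tall; origin at the centre of its underside
- scoop: bystander: stainless measuring scoop, bowl 48 mm wide and 26 mm tall, handle 100 mm along its -x; origin under the bowl's centre
- mug0: bystander: green enamel mug, 76 mm wide, 80 mm tall, on the bamboo turntable (250 mm wide, top 26 mm above the shelf); origin at the centre of its underside
- mug1: bystander: the other green enamel mug, same size, same turntable; origin at the centre of its underside
Mind the look-alikes: they are no part of the job. What is shaped like the tin but yellow is not meant.

How it is judged:
On the way:
1. the tin has turned a good quarter turn while it travelled 45 to 85 mm, so it rolls instead of sliding (height (world z) of tin_seam below 0.0607 m and distance of tin from where it was at the start of the episode between 0.045 and 0.085 m).
At the end, for the whole second after the job is handed in: The longer tin lies still in the lane on its rims, square to it within about 8 degrees, its middle within 10 mm of the line between the clips, its seam turned from the top to mid-height or below; the shorter tin is within 6 mm and every other thing within 15 mm of its start (x of tin in the frame of marker between -0.01 and 0.01 m and height (world z) of tin between 0.049 and 0.057 m and angle between the y axis of tin and the y axis of tray, either way round below 0.15 rad and linear speed of tin below 0.01 m/s and height (world z) of tin_seam below 0.06 m and distance of tin2 from where it was at the start of the episode below 0.006 m and distance of each of dripper, carafe, canister, scoop, mug0, mug1 from where it was at the start of the episode below 0.015 m); the robot touches nothing.
It fails at once if the tin is lifted off the tray floor by more than 8 mm (height (world z) of tin above 0.061 m).
It fails at once if the fingers push the tin with their tips below its middle (contact force between the fingers and tin above 0.5 N and height (world z) of the grasp point below 0.07 m).
It fails at once if the shorter tin is shifted by more than 6 mm (distance of tin2 from where it was at the start of the episode above 0.006 m).
It fails at once if the dripper, carafe, canister, scoop or a mug is moved by more than 15 mm (distance of any of dripper, carafe, canister, scoop, mug0, mug1 from where it was at the start of the episode above 0.015 m).
It also fails if it takes over 67 s, if anything falls off the work surface, if the arm or the gripper's body presses on something with over 40 N, if the wrist force passes 120 N, or if a joint passes its speed limit or range.

### The arm

A 6-joint arm with a two-finger parallel gripper is mounted at the origin on the work surface. World frame = base frame: x ahead of the robot, y to its left, z up, the work surface at z = 0. Lengths are in m, angles in rad, forces in N, time in s.
With the tool pointing down it reaches from about 0.35 to 0.925 m from the base axis. Payload 6.4 kg.
Tool frame: the origin (TCP) lies at the very end of the fingers, on their centre line; the grasp point (between the pads) lies 19 mm behind it; z points along the fingers, y is the direction in which the jaws open and shut (so a half turn about z gives the same grasp; the last joint's range is limited). The gripper opens to 94 mm and grips with 3 to 60 N. Pads are 16 mm wide; open, the fingers measure 119 mm over their backs; the gripper's body (75 mm by 177 mm) begins 78 mm behind the grasp point.
Start: joints at [-1.406, 0.245, 1.558, -0, 1.339, -0.174], TCP at [0.216, -0.613, 0.205] pointing down, gripper open.
Joint ranges: [-3.13, 3.13], [-1.02, 2.26], [0.13, 2.54], [-0.95, 4.09], [0.21, 2.88], [-2.74, 2.74]. Speed limits (rad/s): [2.57, 2.57, 3.14, 3.14, 3.14, 3.14].

### API

Orientations are given as a unit quaternion [w, x, y, z].
In Python, from cell import ctrl gives the robot as it stands. The module is installed in compiled form; this text tells all that it offers.
- The arm moves only by the tool drive_tool, never from a script. Its arguments are lists of equal length, an entry for each row: "offset": the shift along the tool's x, y, z in cm, a list of three; "dr": the turn, a rotation vector about the tool's x, y, z in rad, a list of three. A call has 1 to 20 rows; each row is the pose to reach, as a shift and turn from the pose commanded when the call began, along the tool's axes at that moment; what a row does not reach only later rows make up. A row lasts 1/10 s, in which the tool goes at most 50 mm and 8.59 degrees, less where a joint would pass 70% of its speed; a pose out of reach is approached as far as the arm can. A call with a gripper value outside its range is refused whole. "hand" is the gripper command: -1 is fully open, 1 is shut, values between are in proportion, set as the call begins (left out, the last holds). The fingers move at their own pace and stop on an object; "squeeze" is the grip in N (left out, the last holds). Time passes only in rows, so rows that repeat a pose let the fingers close. It gives the time, the measured TCP pose, the force and the opening at its end, in the units of the state.
- ctrl.get_obs(): the state, without advancing time (a new reading comes with each control period).
- ctrl.snapshot(name): name is "side" or "top"; returns a dict with "color" (480x640x3 uint8, red, green, blue), "z_map" (480x640 float32, m along the optical axis (not along the pixel's ray), 0 where there is no reading), "mtx" (3x3 intrinsics, pixels), "xyz" and "orientation" of the camera in the world. Camera axes: x right, y down, z forward; pixel columns grow to the right and rows downward; lengths in m; the calibration is good to about 2 mm. A picture is of the moment at which its call begins.
- ctrl.hand_in(): hands the job in, once; it reports no verdict.
The state is a dict: "t": time; "q": joint angles; "dq": joint speeds; "joint_efforts": joint torques, N m; "tcp_pos": TCP position; "ee_rot": TCP orientation; "wrist_force": force on the tool from outside, world axes, zero at the start; "wrist_torque": the same for the moment, N m; "finger_gap": opening from 0.0 (shut) to 1.0 (fully open).
Only numpy, scipy, OpenCV 4.12 (cv2) and the standard library are available. Lean on these libraries where they do the work, as an engineer would, in place of code of your own. Each camera call takes 0.05 s, during which the arm holds its last target. There are 200 camera calls.

## Working session

There is one attempt and no reset: what is moved stays moved. The work goes in short steps, Python scripts to look and compute and a tool call to move; the robot and the scene stay as the last step left them, time stands still between calls to the robot, and variables do not carry over. Pictures are saved under pics/ and viewed, about 8 in all and at most 12, crops included, and the job is handed in when it is done.

Besides the shell and the picture viewer there is one more tool, called after "Emit:" as name(argument=value, ...), one argument or row to a line, values as JSON. drive_tool: Moves the arm, as the interface text tells. Its arguments: {"type":"object","properties":{"offset":{"type":"array"},"dr":{"type":"array"},"hand":{"type":"number"},"squeeze":{"type":"number"}},"required":["offset","dr"]}

```bash
mkdir -p pics; cat > h.py <<'E'
import numpy as np,cv2
from cell import ctrl
from scipy.spatial.transform import Rotation as R
def rot(q): return R.from_quat([q[1],q[2],q[3],q[0]]).as_matrix()
def snap(n):
    s=ctrl.snapshot(n); np.savez(f'{n}.npz',**s); return s
def load(n): return dict(np.load(f'{n}.npz'))
def cloud(s):
    z=s['z_map']; K=s['mtx']; v,u=np.mgrid[:480,:640]
    p=np.stack([(u-K[0,2])/K[0,0]*z,(v-K[1,2])/K[1,1]*z,z],-1)
    return p@rot(s['orientation']).T+s['xyz']
def plane(s,u,v,h):
    K=s['mtx']; d=rot(s['orientation'])@np.array([(u-K[0,2])/K[0,0],(v-K[1,2])/K[1,1],1])
    c=s['xyz']; return c+d*(h-c[2])/d[2]
E
python3 - <<'E'
from h import *
for n in('top','side'):
    s=snap(n); cv2.imwrite(f'pics/{n}0.png',s['color'][:,:,::-1]); print(n,s['xyz'],rot(s['orientation'])[:,2])
o=ctrl.get_obs(); print(o)
E
```

```text
top [ 0.31884863 -0.04051068  1.44260164] [ 0.16484936  0.00425132 -0.98630959]
side [0.48404425 0.80357397 0.71193431] [ 0.06949138 -0.79752192 -0.59927433]
{'t': 0.1, 'q': array([-1.40610970e+00,  2.45736725e-01,  1.55884652e+00, -3.67047807e-05,
        1.33873159e+00, -1.74111129e-01]), 'dq': array([ 1.06657299e-03, -1.23456553e-03, -2.98381127e-03, -9.36961100e-05,
       -2.39610748e-04, -3.40297374e-04]), 'joint_efforts': array([ 2.22322192e-04, -4.16915846e+01, -3.15524554e+01,  6.87052519e-02,
        3.09961557e-02, -6.00383282e-05]), 'tcp_pos': array([ 0.21593015, -0.61252046,  0.20448488]), 'ee_rot': array([-8.61162224e-04,  9.85685209e-01,  1.68593972e-01, -1.37989415e-05]), 'wrist_force': array([-1.20747251, -0.02999164,  0.12904848]), 'wrist_torque': array([-0.01466572,  0.05724415, -0.04454457]), 'finger_gap': 0.9977834888428683}
```

View pics/top0.png

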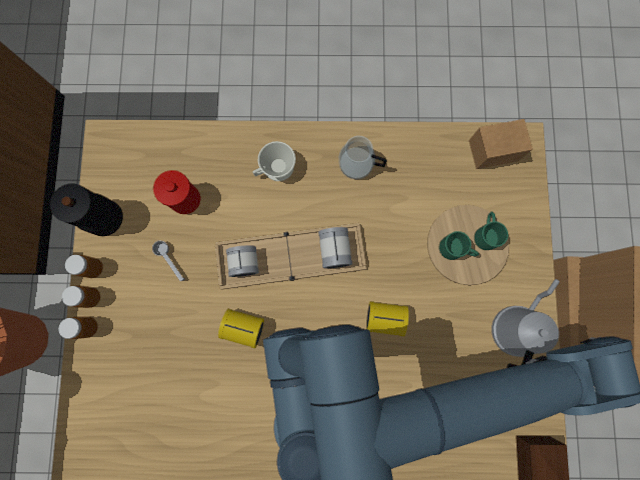

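View pics/side0.png

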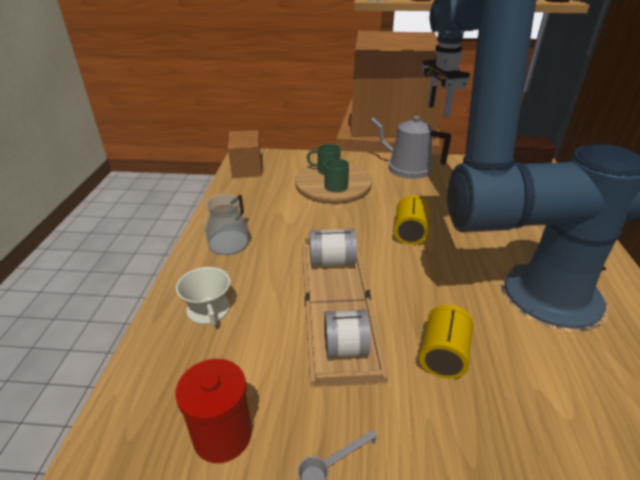

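In the top view, the candidates are the silver tin with a band at (335,247), about 40 px long; the silver tin at (241,261), about 29 px long; and two yellow tins at (241,328) and (388,317). The one at (335,247) is the longer steel tin, so it is the target. The clips are at (286,234) and (292,279). I'll confirm in an enlarged crop and measure.

```bash
python3 - <<'E'
from h import *
s=load('top'); c=s['color']; x0,y0=210,215
im=cv2.resize(c[y0:y0+80,x0:x0+165,::-1],None,fx=4.8,fy=4.8,interpolation=cv2.INTER_CUBIC); cv2.imwrite('pics/crop.png',im)
P=cloud(s)
for nm,(a,b,d,e) in dict(tin=(310,365,220,275),tin2=(222,265,235,285)).items():
    Q=P[d:e,a:b].reshape(-1,3); Q=Q[(Q[:,2]>.06)&(Q[:,2]<.11)]
    r=cv2.minAreaRect(Q[:,:2].astype(np.float32)*1000); print(nm,len(Q),Q[:,2].max(),r)
    T=Q[Q[:,2]>Q[:,2].max()-.006]; print(' ridge mean',T.mean(0)); w,v=np.linalg.eigh(np.cov(T[:,:2].T)); print(v[:,1],np.degrees(np.arctan2(v[1,1],v[0,1])))
# clips: dark pixels
g=c.max(2); m=(g<75).astype(np.uint8); m[:225]=0;m[290:]=0;m[:,:275]=0;m[:,305:]=0
n,l,st,ce=cv2.connectedComponentsWithStats(m)
for i in range(1,n): print(st[i],ce[i],plane(s,*ce[i],.033))
E
```

```text
tin 1105 0.10665760224814136 ((521.2901611328125, -70.06526184082031), (111.8497314453125, 87.86215209960938), 7.813320636749268)
 ridge mean [ 0.53770739 -0.06493547  0.10208857]
[-0.9974063  -0.07197682] -175.87246272841696
tin2 829 0.10305353502843895 ((478.59332275390625, 207.3544464111328), (82.00953674316406, 87.04742431640625), 9.16700553894043)
 ridge mean [0.47682582 0.20763031 0.09881393]
[-0.98744911 -0.15793751] -170.91279756189113
[284 232   5   5  17] [286.17647059 233.82352941] [0.56560391 0.07806919 0.033     ]
[290 276   5   5  20] [291.9  278.15] [0.42996738 0.05786998 0.033     ]
```

View pics/crop.png

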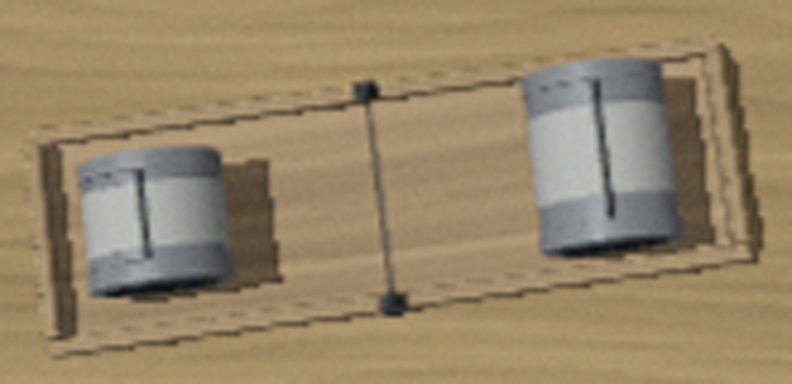

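The crop confirms it: the target is the long tin with seam midpoint at about (336,246). The line runs between the clips at (286,234) and (292,278). Next I'll work out the approach.

```bash
cat >> h.py <<'E'
C1=np.array([.56560391,.07806919]);C2=np.array([.42996738,.05786998]);M=(C1+C2)/2
e=(C1-C2)/np.linalg.norm(C1-C2); d=np.array([-e[1],e[0]])
def lane(p): p=np.asarray(p)[...,:2]-M; return np.stack([p@d,p@e],-1)*1000   # mm: along travel, across
def world(s,t=0): return M+d*s/1000+e*t/1000
def move(xy,z):
    o=ctrl.get_obs(); A=rot(o['ee_rot']); off=A.T@(np.array([*xy,z])-o['tcp_pos'])*100
    B=np.column_stack([[*d,0],[*e,0],[0,0,-1]]); rv=R.from_matrix(A.T@B).as_rotvec(); return off.round(2),rv.round(3)
E
python3 - <<'E'
from h import *
s=load('top'); p=plane(s,335.9,245.9,.0965); print('seam lane',lane(p),'rect',lane([.5213,-.0701]), 'tin2',lane([.4786,.2074]),np.degrees(np.arctan2(e[1],e[0])))
print(move(world(lane(p)[0]-22,0),.18))
E
```

```text
seam lane [-142.65376875    1.15285523] rect [-140.02715907    2.9206021 ] tin2 [140.7355386    1.56133799] 8.470328321476075
(array([ 46.07, -38.64,   2.53]), array([-1.00e-03, -1.00e-03, -1.38e+00]))
```

Emit:
drive_tool(
  offset=[
    [3.5,-3,0.2],
    [7,-6,0.4],
    [10.5,-8.8,0.6],
    [14,-11.7,0.8],
    [17.5,-14.6,1],
    [21,-17.6,1.2],
    [24.5,-20.5,1.4],
    [28,-23.4,1.5],
    [31.5,-26.4,1.7],
    [35,-29.3,1.9],
    [38.5,-32.2,2.1],
    [42,-35.2,2.3],
    [46,-38.6,2.5],
    [46,-38.6,2.5],
    [46,-38.6,2.5],
    [46,-38.6,2.5],
  ],
  dr=[
    [0,0,-0.1],
    [0,0,-0.2],
    [0,0,-0.3],
    [0,0,-0.4],
    [0,0,-0.5],
    [0,0,-0.6],
    [0,0,-0.7],
    [0,0,-0.8],
    [0,0,-0.9],
    [0,0,-1.0],
    [0,0,-1.12],
    [0,0,-1.25],
    [0,0,-1.38],
    [0,0,-1.38],
    [0,0,-1.38],
    [0,0,-1.38],
  ],
  hand=0,
  squeeze=10,
)

```text
t: 1.7
tcp_pos: [0.5211, -0.0968, 0.1802]
ee_rot: [-0.0, 0.653, 0.757, -0.0]
wrist_force: [0.4, 0.1, -0.2]
finger_gap: 0.499
```

```bash
python3 - <<'E'
from h import *
o=ctrl.get_obs(); print(o['t'],o['tcp_pos'],lane(o['tcp_pos']),o['finger_gap'],o['wrist_force'])
print(move(world(-167,0),.097))
for n in('top','side'): s=snap(n); cv2.imwrite(f'pics/{n}1.png',s['color'][:,:,::-1])
a=cv2.imread('pics/top1.png')[200:300,200:400]; b=cv2.imread('pics/side1.png')[150:400,220:470]
cv2.imwrite('pics/m1.png',np.hstack([cv2.resize(a,(500,250)),b]))
E
```

```text
1.7 [ 0.52112537 -0.09681899  0.18019913] [-166.42898226   -1.18775576] 0.49912957005664954 [ 0.39612037  0.08475955 -0.17458041]
(array([-0.06,  0.12,  8.32]), array([-0.001,  0.   , -0.001]))
```

View pics/m1.png

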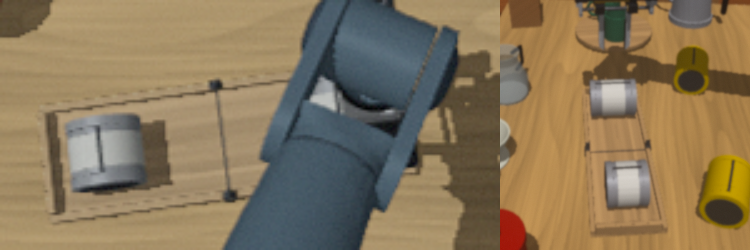

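Emit:
drive_tool(
  offset=[
    [0,0.1,3],
    [0,0.1,6],
    [0,0.1,7.5],
    [0,0.1,8.2],
    [0,0.1,8.5],
    [0,0.1,8.7],
    [0,0.1,8.8],
    [0,0.1,8.8],
  ],
  dr=[
    [0,0,0],
    [0,0,0],
    [0,0,0],
    [0,0,0],
    [0,0,0],
    [0,0,0],
    [0,0,0],
    [0,0,0],
  ],
)

```text
t: 2.6
tcp_pos: [0.5232, -0.0962, 0.0933]
ee_rot: [0.001, 0.653, 0.757, 0.0]
wrist_force: [-0.2, 0.1, 0.1]
finger_gap: 0.5
```

Emit:
drive_tool(
  offset=[
    [0,0,0.1],
    [0,0,0.2],
    [0,0,0.2],
    [0,0,0.2],
  ],
  dr=[
    [0,0,0],
    [0,0,0],
    [0,0,0],
    [0,0,0],
  ],
)

```text
t: 3.0
tcp_pos: [0.5236, -0.0968, 0.0921]
ee_rot: [0.001, 0.653, 0.758, -0.0]
wrist_force: [-2.5, -2.0, 6.1]
finger_gap: 0.503
```

Emit:
drive_tool(
  offset=[
    [0.3,0,-0.05],
    [0.9,0,-0.18],
    [1.6,0,-0.28],
    [2.3,0,-0.35],
    [3.0,0,-0.4],
    [3.7,0,-0.43],
    [4.4,0,-0.44],
    [5.1,0,-0.44],
    [5.8,0,-0.44],
    [6.5,0,-0.44],
    [7.1,0,-0.44],
    [7.7,0,-0.42],
    [8.2,0,-0.39],
    [8.6,0,-0.36],
    [8.9,0,-0.34],
    [9.0,0,-0.33],
    [9.0,0,-0.33],
    [9.0,0,-0.33],
  ],
  dr=[
    [0,0,0],
    [0,0,0],
    [0,0,0],
    [0,0,0],
    [0,0,0],
    [0,0,0],
    [0,0,0],
    [0,0,0],
    [0,0,0],
    [0,0,0],
    [0,0,0],
    [0,0,0],
    [0,0,0],
    [0,0,0],
    [0,0,0],
    [0,0,0],
    [0,0,0],
    [0,0,0],
  ],
)

```text
t: 4.8
tcp_pos: [0.5111, -0.0069, 0.0953]
ee_rot: [0.002, 0.653, 0.757, 0.001]
wrist_force: [2.3, 1.2, 5.6]
finger_gap: 0.505
```

```bash
cat >> h.py <<'E'
def tin(n,lo=.06,hi=.106,smax=85,smin=-210):
    s=snap(n); P=cloud(s).reshape(-1,3); L=lane(P); m=(P[:,2]>lo)&(P[:,2]<hi)&(L[:,0]>smin)&(L[:,0]<smax)&(abs(L[:,1])<65)
    return s,np.c_[L,P[:,2]*1000][m],m.reshape(480,640)
E
python3 - <<'E'
from h import *
o=ctrl.get_obs(); print(o['t'],o['tcp_pos'],lane(o['tcp_pos']),o['wrist_force'])
s,Q,m=tin('side')
cv2.imwrite('pics/side2.png',cv2.resize(s['color'][180:400,250:450,::-1],None,fx=2.5,fy=2.5))
print(len(Q),np.percentile(Q,[1,50,99],axis=0))
# front flank: max lane s at z 53..  far from fingers
for z in range(60,100,5):
    q=Q[abs(Q[:,2]-z)<2.5]; print(z,len(q),np.percentile(q[:,0],[2,50,98]) if len(q)>5 else '')
E
```

```text
4.8 [ 0.51113696 -0.00692643  0.09529133] [-76.04567789   2.17371106] [2.33291715 1.15344925 5.61104678]
1253 [[-113.40977783  -48.27524386   60.86482471]
 [ -65.54121965    6.2630399    86.18476488]
 [ -48.53734193   60.36283848  103.19458632]]
60 45 [-54.5946872 -50.4132656 -47.2708689]
65 99 [-55.84447806 -51.42629752 -48.27685277]
70 109 [-59.51848475 -53.25399321 -49.00009358]
75 120 [-61.61894324 -55.55702335 -51.11535203]
80 137 [-64.7995525  -59.05521264 -52.43600542]
85 150 [-70.6865813  -64.07288927 -57.30990368]
90 196 [-116.60162827  -70.74418711  -62.26347274]
95 301 [-111.9743058   -84.86779307  -69.24657955]
```

View pics/side2.png

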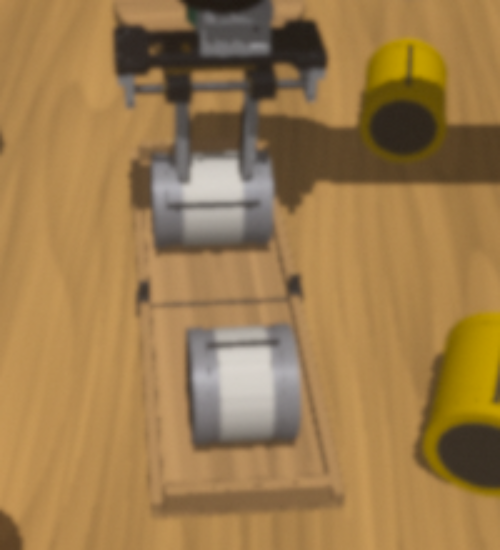

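The tin rolled: its seam is now on the front flank, at about (212,205) in the crop. The centre is at about -93 mm, so it has travelled 48 mm. Next I'll re-grip behind the top and do the second stroke.

Emit:
drive_tool(
  offset=[
    [0,0,-0.6],
    [0,0,-2],
    [-1.5,0,-2.5],
    [-3.2,0,-2.5],
    [-4.2,0,-2],
    [-4.2,0,-1],
    [-4.2,0,-0.2],
    [-4.2,0,0.1],
    [-4.2,0,0.2],
    [-4.2,0,0.3],
    [-4.2,0,0.3],
    [-4.2,0,0.3],
  ],
  dr=[
    [0,0,0],
    [0,0,0],
    [0,0,0],
    [0,0,0],
    [0,0,0],
    [0,0,0],
    [0,0,0],
    [0,0,0],
    [0,0,0],
    [0,0,0],
    [0,0,0],
    [0,0,0],
  ],
)

```text
t: 6.05
tcp_pos: [0.5155, -0.0494, 0.0924]
ee_rot: [0.0, 0.652, 0.758, -0.002]
wrist_force: [-6.0, -4.3, 14.6]
finger_gap: 0.501
```

```bash
cat >> h.py <<'E'
def report():
    o=ctrl.get_obs(); print(o['t'],o['tcp_pos'],'tcp lane',lane(o['tcp_pos']),'F',o['wrist_force'].round(1))
    s,Q,m=tin('side')
    for z in range(62,86,4):
        q=Q[abs(Q[:,2]-z)<2]; 
        if len(q)<10: continue
        f=np.median(q[:,0]-np.sqrt(44.**2-(q[:,2]-53)**2)); k=np.polyfit(q[:,1],q[:,0],1)[0]; print(z,len(q),'centre',f.round(1),'yaw',k.round(3),'across',np.percentile(q[:,1],[1,99]).round(0))
    return s
E
python3 -c "
from h import *
report()"
```

```text
6.05 [ 0.51552886 -0.04940497  0.09238671] tcp lane [-118.70779063    0.26072766] F [-6.  -4.3 14.6]
62 80 centre -94.4 yaw -0.017 across [-48.  59.]
66 77 centre -94.8 yaw -0.041 across [-45.  60.]
70 88 centre -94.8 yaw -0.042 across [-47.  60.]
74 88 centre -94.6 yaw -0.026 across [-48.  60.]
78 108 centre -94.8 yaw -0.029 across [-48.  60.]
82 122 centre -94.7 yaw -0.037 across [-48.  61.]
```

Emit:
drive_tool(
  offset=[
    [0.3,0,-0.15],
    [0.9,0,-0.26],
    [1.6,0,-0.34],
    [2.3,0,-0.4],
    [3.0,0,-0.43],
    [3.7,0,-0.44],
    [4.4,0,-0.44],
    [5.1,0,-0.44],
    [5.8,0,-0.44],
    [6.5,0,-0.44],
    [7.1,0,-0.42],
    [7.7,0,-0.4],
    [8.2,0,-0.37],
    [8.6,0,-0.33],
    [8.9,0,-0.3],
    [9.0,0,-0.3],
    [9.0,0,-0.3],
    [9.0,0,-0.3],
  ],
  dr=[
    [0,0,0],
    [0,0,0],
    [0,0,0],
    [0,0,0],
    [0,0,0],
    [0,0,0],
    [0,0,0],
    [0,0,0],
    [0,0,0],
    [0,0,0],
    [0,0,0],
    [0,0,0],
    [0,0,0],
    [0,0,0],
    [0,0,0],
    [0,0,0],
    [0,0,0],
    [0,0,0],
  ],
)

```text
t: 7.9
tcp_pos: [0.5032, 0.0412, 0.0946]
ee_rot: [0.001, 0.652, 0.758, 0.001]
wrist_force: [0.9, 1.1, 6.0]
finger_gap: 0.502
```

```bash
python3 -c "
from h import *
s=report();cv2.imwrite('pics/side3.png',cv2.resize(s['color'][180:400,250:450,::-1],None,fx=2.5,fy=2.5))"
```

```text
7.9 [0.5032359  0.04118912 0.09463423] tcp lane [-27.29115969   1.44612058] F [0.9 1.1 6. ]
62 78 centre -47.8 yaw -0.033 across [-48.  61.]
66 87 centre -47.5 yaw -0.041 across [-46.  61.]
70 89 centre -47.1 yaw -0.033 across [-47.  61.]
74 111 centre -47.5 yaw -0.027 across [-48.  61.]
78 102 centre -47.8 yaw -0.046 across [-48.  62.]
82 130 centre -47.5 yaw -0.027 across [-48.  61.]
```

View pics/side3.png

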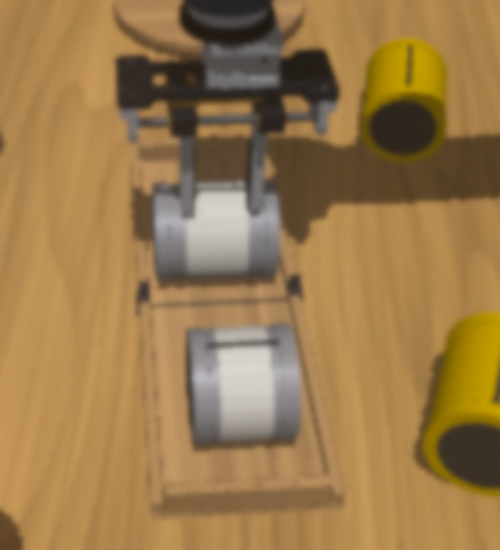

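Emit:
drive_tool(
  offset=[
    [0,0,-0.6],
    [0,0,-2],
    [-1.5,0,-4],
    [-4,0,-6],
    [-7,0,-7],
    [-10,0,-8],
    [-12,0,-8],
    [-12,0,-8],
    [-12,0,-8],
  ],
  dr=[
    [0,0,0],
    [0,0,0],
    [0,0,0],
    [0,0,0],
    [0,0,0],
    [0,0,0],
    [0,0,0],
    [0,0,0],
    [0,0,0],
  ],
)

```text
t: 8.85
tcp_pos: [0.5196, -0.0779, 0.1738]
ee_rot: [-0.0, 0.653, 0.757, 0.0]
wrist_force: [-0.5, 0.0, -0.3]
finger_gap: 0.499
```

```bash
python3 -c "
from h import *
s=report();a=cv2.resize(s['color'][225:310,285:385,::-1],None,fx=4,fy=4)
t=snap('top');b=cv2.resize(t['color'][210:295,230:330,::-1],None,fx=4,fy=4)
cv2.imwrite('pics/m4.png',np.hstack([a,b]))"
```

```text
8.85 [ 0.51960082 -0.07786352  0.17377518] tcp lane [-1.47455711e+02  9.64123595e-02] F [-0.5  0.  -0.3]
62 97 centre -47.7 yaw -0.022 across [-48.  61.]
66 74 centre -47.3 yaw -0.029 across [-48.  61.]
70 99 centre -47.8 yaw -0.024 across [-46.  61.]
74 97 centre -47.9 yaw -0.049 across [-47.  62.]
78 114 centre -47.7 yaw -0.032 across [-48.  62.]
82 114 centre -47.4 yaw -0.036 across [-46.  61.]
```

View pics/m4.png

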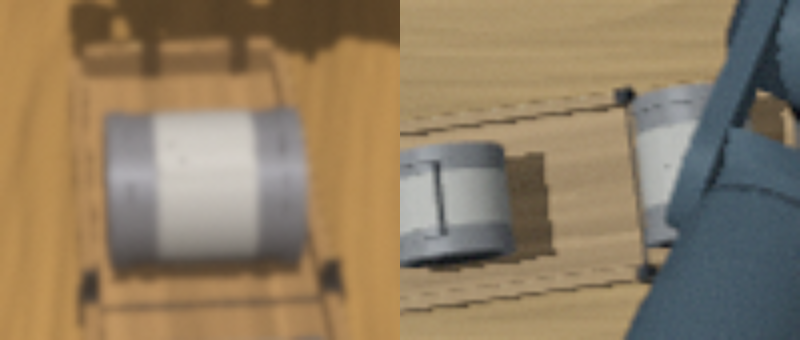

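With the hand clear, there's no seam on top, so the dark line was a shadow; the tin's centre is at -47.6 mm. On to the final stroke.

Emit:
drive_tool(
  offset=[
    [2,0,0],
    [5,0,1],
    [7,0,3],
    [7.5,0,5],
    [7.5,0,7],
    [7.5,0,7.8],
    [7.5,0,8.1],
    [7.5,0,8.2],
    [7.5,0,8.3],
    [7.5,0,8.3],
    [7.5,0,8.3],
  ],
  dr=[
    [0,0,0],
    [0,0,0],
    [0,0,0],
    [0,0,0],
    [0,0,0],
    [0,0,0],
    [0,0,0],
    [0,0,0],
    [0,0,0],
    [0,0,0],
    [0,0,0],
  ],
)

```text
t: 10.05
tcp_pos: [0.5093, -0.0045, 0.0926]
ee_rot: [0.001, 0.653, 0.758, -0.001]
wrist_force: [-4.1, -1.9, 7.0]
finger_gap: 0.5
```

```bash
python3 -c "
from h import *
s=report()
for u,v in((307.5,296),(367.5,294)): print(lane(plane(s,u,v,.033)))"
```

```text
10.05 [ 0.50927739 -0.00448069  0.09259802] tcp lane [-73.35270783   0.69467771] F [-4.1 -1.9  7. ]
62 97 centre -48.8 yaw -0.017 across [-46.  61.]
66 74 centre -48.8 yaw -0.019 across [-48.  61.]
70 103 centre -48.8 yaw -0.034 across [-48.  62.]
74 99 centre -49.1 yaw -0.036 across [-46.  62.]
78 112 centre -49.1 yaw -0.039 across [-48.  62.]
82 122 centre -48.7 yaw -0.036 across [-48.  61.]
[ 7.61413703 71.9344721 ]
[ 10.51575879 -62.26584464]
```

The side view puts the clips about 9 mm further along than the top view does. I'll settle that using the floor line in both views.

```bash
python3 - <<'E'
from h import *
s=load('side'); K=s['mtx']; A=rot(s['orientation'])
t=load('top')
def prof(s,name):
    # floor-plane profile along lane: median brightness per mm at z=.008
    K=s['mtx'];A=rot(s['orientation']);g=s['color'].astype(np.float32).mean(2)
    S=np.arange(-12,25,1.);out=[]
    for a in S:
        pts=np.array([[*world(a,b),.0082] for b in (range(-35,50,2) if name=='side' else range(20,55,2))])
        c=(pts-s['xyz'])@A; u=(c[:,0]/c[:,2]*K[0,0]+K[0,2]).astype(np.float32); v=(c[:,1]/c[:,2]*K[1,1]+K[1,2]).astype(np.float32)
        out.append(np.median(cv2.remap(g,u[None],v[None],cv2.INTER_LINEAR)))
    print(name,[(int(a),int(o)) for a,o in zip(S,out)])
prof(s,'side')
prof(dict(np.load('top.npz')),'top')
P=cloud(s);L=lane(P);m=(P[...,2]>.03)&(P[...,2]<.045)&(abs(L[...,0])<25)&(abs(abs(L[...,1])-68)<12)
print(np.c_[L[m],P[m][:,2]*1000].round(0)[:30])
E
```

```text
side [(-12, 135), (-11, 135), (-10, 135), (-9, 134), (-8, 133), (-7, 132), (-6, 129), (-5, 127), (-4, 124), (-3, 120), (-2, 116), (-1, 112), (0, 110), (1, 109), (2, 109), (3, 112), (4, 116), (5, 120), (6, 124), (7, 127), (8, 130), (9, 132), (10, 134), (11, 134), (12, 135), (13, 135), (14, 135), (15, 135), (16, 135), (17, 135), (18, 135), (19, 135), (20, 135), (21, 135), (22, 135), (23, 135), (24, 135)]
top [(-12, 175), (-11, 174), (-10, 173), (-9, 171), (-8, 170), (-7, 168), (-6, 165), (-5, 162), (-4, 157), (-3, 148), (-2, 139), (-1, 128), (0, 117), (1, 108), (2, 103), (3, 107), (4, 114), (5, 125), (6, 134), (7, 139), (8, 144), (9, 144), (10, 143), (11, 143), (12, 142), (13, 142), (14, 142), (15, 142), (16, 143), (17, 143), (18, 143), (19, 143), (20, 143), (21, 142), (22, 142), (23, 142), (24, 142)]
[[ -8.  61.  42.]
 [ -5.  59.  45.]
 [ -7.  56.  43.]
 [ -8.  61.  39.]
 [ -8.  59.  39.]
 [ -5.  57.  41.]
 [ -9.  61.  36.]
 [ -8.  59.  36.]
 [ -8.  56.  36.]
 [  2. -60.  38.]
 [  2. -62.  38.]
 [  4. -64.  39.]
 [  2. -67.  37.]
 [-11.  59.  30.]
 [  6. -59.  39.]
 [  5. -62.  37.]
 [  4. -64.  36.]
 [  5. -66.  37.]
 [  5. -60.  34.]
 [  5. -62.  34.]
 [  3. -65.  32.]
 [  4. -67.  33.]
 [  4.  77.  39.]
 [  5.  75.  39.]
 [  3.  73.  38.]
 [  2.  70.  37.]
 [  5.  68.  39.]
 [  4. -60.  30.]
 [  4. -62.  30.]
 [  8. -66.  33.]]
```

Both views put the line at +1.5 mm, so about 50 mm of travel remains.

Emit:
drive_tool(
  offset=[
    [0.3,0,-0.08],
    [0.9,0,-0.18],
    [1.6,0,-0.27],
    [2.3,0,-0.33],
    [3.0,0,-0.36],
    [3.7,0,-0.37],
    [4.4,0,-0.37],
    [5.1,0,-0.37],
    [5.8,0,-0.37],
    [6.5,0,-0.37],
    [7.1,0,-0.35],
    [7.7,0,-0.32],
    [8.2,0,-0.28],
    [8.6,0,-0.25],
    [8.9,0,-0.22],
    [9.2,0,-0.19],
    [9.4,0,-0.17],
    [9.5,0,-0.16],
    [9.5,0,-0.16],
    [9.5,0,-0.16],
  ],
  dr=[
    [0,0,0],
    [0,0,0],
    [0,0,0],
    [0,0,0],
    [0,0,0],
    [0,0,0],
    [0,0,0],
    [0,0,0],
    [0,0,0],
    [0,0,0],
    [0,0,0],
    [0,0,0],
    [0,0,0],
    [0,0,0],
    [0,0,0],
    [0,0,0],
    [0,0,0],
    [0,0,0],
    [0,0,0],
    [0,0,0],
  ],
)

```text
t: 12.1
tcp_pos: [0.4966, 0.0903, 0.0942]
ee_rot: [0.001, 0.653, 0.758, 0.001]
wrist_force: [1.5, 1.3, 6.2]
finger_gap: 0.502
```

```bash
python3 -c "
from h import *
s=report()"
```

```text
12.1 [0.49655126 0.09028706 0.0942145 ] tcp lane [22.25586201  2.06638159] F [1.5 1.3 6.2]
62 90 centre 0.2 yaw -0.066 across [-46.  62.]
66 96 centre 0.3 yaw -0.062 across [-47.  63.]
70 101 centre 0.2 yaw -0.056 across [-45.  62.]
74 108 centre 0.4 yaw -0.035 across [-47.  63.]
78 122 centre 0.4 yaw -0.067 across [-47.  62.]
82 123 centre 0.7 yaw -0.052 across [-47.  62.]
```

The tin's centre is at 0.3 mm against a target of 1.5 mm. I'll lift clear.

Emit:
drive_tool(
  offset=[
    [0,0,-0.4],
    [0,0,-1.5],
    [0,0,-4],
    [-3,0,-7],
    [-7,0,-10],
    [-12,0,-12],
    [-17,0,-12],
    [-22,0,-12],
    [-26,0,-12],
    [-26,0,-12],
    [-26,0,-12],
    [-26,0,-12],
  ],
  dr=[
    [0,0,0],
    [0,0,0],
    [0,0,0],
    [0,0,0],
    [0,0,0],
    [0,0,0],
    [0,0,0],
    [0,0,0],
    [0,0,0],
    [0,0,0],
    [0,0,0],
    [0,0,0],
  ],
)

```text
t: 13.35
tcp_pos: [0.5329, -0.1661, 0.2124]
ee_rot: [-0.0, 0.653, 0.758, 0.0]
wrist_force: [-0.1, 0.5, -0.2]
finger_gap: 0.5
```

```bash
python3 -c "
from h import *
t0=load('top')
s=report();s=report()
t,Q,m=tin('top',.062,.106,70,-60);print('top rect',cv2.minAreaRect(Q[:,:2].astype(np.float32)))
t,Q,m=tin('top',.062,.106,200,90);print('tin2',cv2.minAreaRect(Q[:,:2].astype(np.float32)))
a=cv2.resize(s['color'][200:400,250:450,::-1],(400,400));b=cv2.resize(t['color'][200:300,210:310,::-1],(400,400))
cv2.imwrite('pics/m5.png',np.hstack([a,b]))"
```

```text
13.35 [ 0.53293022 -0.166061    0.21238666] tcp lane [-236.65453757    0.2891733 ] F [-0.1  0.5 -0.2]
62 87 centre -0.0 yaw -0.026 across [-47.  63.]
66 95 centre 0.4 yaw -0.069 across [-47.  63.]
70 105 centre 0.2 yaw -0.056 across [-45.  62.]
74 114 centre 0.4 yaw -0.077 across [-47.  62.]
78 123 centre 0.0 yaw -0.04 across [-47.  62.]
82 133 centre 0.2 yaw -0.052 across [-46.  62.]
13.4 [ 0.53300746 -0.16580272  0.21241675] tcp lane [-236.41045599    0.40361483] F [-0.5  1.1  0.2]
62 76 centre -0.1 yaw -0.022 across [-48.  62.]
66 97 centre 0.3 yaw -0.091 across [-47.  63.]
70 110 centre 0.6 yaw -0.025 across [-47.  63.]
74 108 centre 0.1 yaw -0.065 across [-47.  62.]
78 129 centre 0.3 yaw -0.047 across [-45.  62.]
82 130 centre 0.2 yaw -0.067 across [-46.  62.]
top rect ((0.373687744140625, 4.912921905517578), (86.99967193603516, 111.4024429321289), 1.5485107898712158)
tin2 ((139.75491333007812, 1.5483474731445312), (86.57595825195312, 81.97820281982422), 0.11597933620214462)
```

View pics/m5.png

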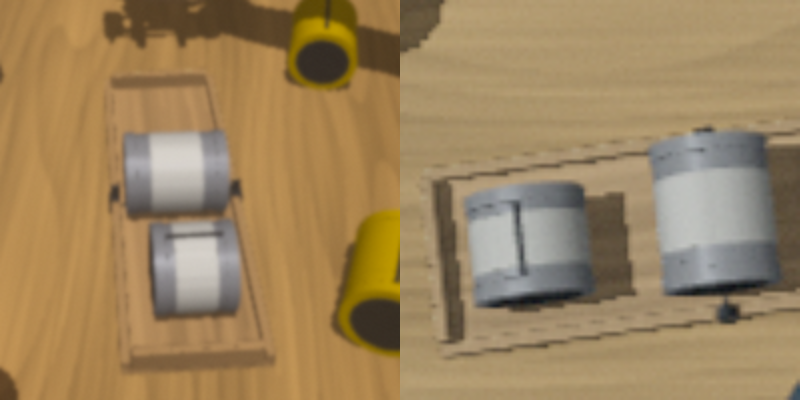

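The tin rests centred between the clips, at (115,192) and (235,188) in the left half. The seam is out of sight underneath, the short tin hasn't moved and the hand is clear. I'll hand in.

```bash
python3 -c "
from cell import ctrl
print(ctrl.hand_in())"
```

```text
the job is handed in; nothing more can be done
None
```

I rolled the longer tin about 140 mm along the tray to the mark in three light fingertip strokes on its top. I then lifted the hand clear and handed the job in at about 13.4 s; no verdict was reported.

- **Position:** both cameras put the tin's centre within about 1.5 mm of the floor line between the clips. It showed no drift in the looks after I let go.
- **Squareness:** the side view suggests a skew of about 0.05 rad and the top view about 0.03 rad, both under the 0.15 rad limit.
- **Rolling:** the seam was on the front flank after about 48 mm of travel and out of sight at the end. That fits about half a turn, with the seam underneath. I did not measure the seam's height inside the 45–85 mm window directly.
- **Other things:** the short tin measured within about 1 mm of its start. The arm never came near the other things, but I did not re-measure them.
- **Force:** the highest wrist force I read was about 17 N, on the second touch-down, which was firmer than I meant.
- **Disagreement:** a rough side-view reading of the clips was about 9 mm further along than the top view. Measuring the floor line in both views settled it, with both putting the line at +1.5 to +2 mm in my lane frame.

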